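# Turn the phone over against the sloped bench stop

## Task

Without gripping or lifting the phone, turn it over so that its screen faces down: push it with the fingertips against the low sloped metal stop until its far edge rides up the slope and it leans on the stop, then, from behind the stop, push its raised edge back over so that it falls screen down and lies flat on the mat in front of the stop. Be gentle with the phone, and leave the bottle, the solder spool and the steel dish where they are.

Things in the scene. Friction and masses are not known exactly. Their poses are not given: they have to be found in the camera images.
- phone: Phone, a slab 72 mm (x) by 146 mm (y) by 9 mm (z), about 180 g, long sides rounded: black screen on the +z face, aluminium back with a square camera patch near one end on the -z face. Origin at the centre of the back face. Starts screen up, loose on the grey mat (top at z = 0.002 m) in front of the stop, long sides along it within 20 degrees. Friction with mat and stop about 0.6.
- phone_center (a point): The centre of the phone slab (4.5 mm from both faces); axes as phone.
- phone_edge_a (a point): Middle of the phone's long side that faces away from the stop at the start, at half thickness (x = -36 mm in the phone's frame).
- phone_edge_b (a point): Middle of the phone's long side that faces the stop at the start, at half thickness (x = +36 mm in the phone's frame).
- stop: Low fixed aluminium stop on the mat, 200 mm long (y), x pointing away from the phone. Origin at the middle of the foot of its bent sloped face, on the mat. In its x-z plane the face runs through (0, 0), (13, 10), (21, 20) and its upper edge (30, 36) mm, ever steeper (38, 50, 62 degrees). The plate is 6 mm thick; two posts behind it reach to x = 39 mm, its 6 mm high base to x = 53 mm.
- stop_foot (a point): Middle of the foot of the slope, on the mat; same as the origin of stop.
- stop_top (a point): Middle of the upper edge of the sloped face, 36 mm above the mat. A phone pushed fully home leans on this edge at about 50 degrees, lower long side at the foot of the slope, and stays there by itself (the push takes under 16 N); its upper long side is then about 59 mm above the mat and reaches back to x = 42 mm in the frame of stop, so some 20 mm of it shows above the stop.
- flux: Bystander: small capped bottle, 32 mm across, 75 mm tall, standing beside the work. Origin at the centre of its underside. Leave it alone.
- spool: Bystander: spool of solder, 52 mm across, 40 mm tall, standing on its flange beside the work. Origin at the centre of its underside. Leave it alone.
- dish: Bystander: small round steel dish, 72 mm across, 22 mm tall, beside the work. Origin at the centre of its underside. Leave it alone.

How it is judged (in metres and radians):
On the way:
1. the phone is tipped up and leans on the stop (angle between phone's own z axis and vertical between 0.7 and 1.5 rad and contact force between phone and stop above 0.1 N), for 0.2 s.
At the end, for the whole second after the job is handed in: The phone lies still, screen down and flat on the mat (within about 5 degrees), in front of the stop (its centre 20 to 200 mm from the foot of the slope and within 120 mm of the stop's middle sideways); bottle, spool and dish are within 15 mm of where they stood (angle between phone's own z axis and vertical above 3.05 rad and height (world z) of phone_center below 0.012 m and x of phone_center in the frame of stop between -0.2 and -0.02 m and y of phone_center in the frame of stop between -0.12 and 0.12 m and linear speed of phone below 0.02 m/s and distance of each of flux, spool, dish from where it was at the start of the episode below 0.015 m); the robot touches nothing.
It fails at once if the phone is lifted off the mat as a whole (both long sides more than 35 mm up) (height (world z) of each of phone_edge_a, phone_edge_b above 0.037 m).
It fails at once if the phone is squeezed or pressed hard (over 40 N from the fingers) (contact force between the fingers and phone above 40 N).
It fails at once if a bystander is pushed 15 mm or more (distance of any of flux, spool, dish from where it was at the start of the episode above 0.015 m).
It also fails if it takes over 48 s, if anything falls off the work surface, if the arm or the gripper's body presses on something with over 40 N, if the wrist force passes 120 N, or if a joint passes its speed limit or range.

## Robot

A 6-joint arm with a two-finger parallel gripper is mounted at the origin on the work surface. World frame = base frame: x ahead of the robot, y to its left, z up, the work surface at z = 0. Lengths are in mm, angles in rad, forces in N, time in s.
With the tool pointing down it reaches from about 375 to 900 mm from the base axis. Payload 3.1 kg.
Tool frame: the origin (TCP) lies midway between the tips of the shut fingers; the grasp point (between the pads) lies 19 mm behind it (bot.grip_point_offset is the distance from the TCP to the grasp point, in mm); z points along the fingers, y is the line along which they close (so a half turn about z gives the same grasp; the last joint's range is limited). The gripper opens to 85 mm and grips with 20 to 120 N. Pads are 22 mm wide; open, the fingers measure 114 mm over their backs; the gripper's body (76 mm by 85 mm) begins 54 mm behind the grasp point. The pads swing forward as they close: fully open they stand 13 mm farther back than shut.
Start: joints at [-1.514, 0.527, 1.433, -0, 1.181, -0.178], TCP at [145.43, -607.821, 211.11] pointing down, gripper open.
Joint ranges: [-3.08, 3.08], [-0.75, 2.2], [0.22, 2.44], [-1.43, 4.57], [0, 2.65], [-2.85, 2.85]. Speed limits (rad/s): [2.79, 2.79, 3.14, 3.14, 3.14, 3.14].

## Interface

Orientations are given as a unit quaternion [x, y, z, w].
In Python, from station import bot gives the robot as it stands.
- The arm moves only by the tool drive_tool, never from a script. Its argument "steps" is a list of rows, each a list of 3 entries, a list of its own where there are three numbers: the closure, from 0 (fully open) to 1 (shut), then the shift along the tool's x, y, z in units of 50 cm (1.0 is 50 cm), then the turn, a rotation vector about the tool's x, y, z in units of 180 degrees (1.0 is 180 degrees). A call has 1 to 10 rows; each row is the pose to reach, as a shift and turn from the pose commanded when the call began, along the tool's axes at that moment, turning the shorter way round; what a row does not reach only later rows make up. A row lasts 1/8 s, in which the tool goes at most 62.5 mm and 10.7 degrees, less where a joint would pass 70% of its speed; a pose out of reach is approached as far as the arm can. A call with a number of a shift or a turn outside -1 to 1 is refused whole. A call with a gripper value outside its range is refused whole. The fingers move at their own pace and stop on an object; the grip force is fixed at half the most. Time passes only in rows, so rows that repeat a pose let the fingers close. It gives the time, the measured TCP pose, the force, the opening and the grip force at its end, in the units of the state.
- bot.get_obs(): the state, without advancing time (a new reading comes with each control period).
- bot.camera(name): name is "scene" or "top" or "wrist"; returns (picture, depth): 480x640x3 uint8, red, green, blue; 480x640 float32, mm along the optical axis (not along the pixel's ray), 0 where there is no reading.
- bot.camera_params(name): a dict with "K" (3x3 intrinsics, pixels), "xyz" and "orientation" of the camera in the world. Camera axes: x right, y up, looking along -z (the intrinsics and any distortion apply to the point x, -y, -z); pixel columns grow to the right and rows downward; lengths in mm; the calibration is good to about 2 mm. A picture is of the moment at which its call begins: read the wrist's pose just before it. camera_params takes no time and is no camera call; for the wrist camera it gives the pose at the moment of the call.
- bot.hand_in(): hands the job in; it is judged then, once.
Trained networks look in the newest picture that a camera, given by its name, has taken for a name from the list of things; names that differ only in an ending like _2 or _b are one class to them, and where a whole thing is asked for, a point or a joint stands for the part that bears it (a point fixed in the world has none). Each returns a list of dicts, best first, with "conf" (0 to 1); they miss things now and then, are a little off and sometimes report something else, mostly with a low value. They report only what shows in the picture. A call takes as long as a camera call.
- bot.regions_of(camera, label): "region" (480x640 bool, what is visible of it) and "centre" ([column, row] in pixels, amid what is visible of it).
The state is a dict: "time_s": time; "q": joint angles; "dq": joint speeds; "joint_efforts": joint torques, N m; "tcp_pos": TCP position; "tcp_rot": TCP orientation; "ft_force": force on the tool from outside, world axes, zero at the start; "torque": the same for the moment, N m; "width": opening from 0.0 (shut) to 1.0 (fully open); "gripper_force": force on a finger pad.
Only numpy, scipy, OpenCV 4.12 (cv2) and the standard library are available. Lean on these libraries where they do the work, as an engineer would, in place of code of your own. Each camera call takes 0.05 s, during which the arm holds its last target. There are 200 camera calls.

## Working session

There is one attempt and no reset: what is moved stays moved. The work goes in short steps, Python scripts to look and compute and a tool call to move; the robot and the scene stay as the last step left them, time stands still between calls to the robot, and variables do not carry over. Pictures are saved under pics/ and viewed, at most 11 in all, crops included, and the job is handed in when it is done.

Besides the shell and the picture viewer there is one more tool, called after ">>>" as name([rows], argument=value, ...), one row to a line, values as JSON. drive_tool: Moves the arm, as the interface text tells. Shifts and turns lie within -1 to 1; 1 stands for 50 cm of shift or 180 degrees of turn. Its arguments: {"type":"object","properties":{"steps":{"type":"array"}},"required":["steps"]}

```bash
mkdir -p pics; ls; cat > h.py <<'E'
import numpy as np, cv2
from scipy.spatial.transform import Rotation as R
from station import bot
def pts(cam, mask, depth, P=None):
    P=P or bot.camera_params(cam); K=np.array(P["K"])
    v,u=np.nonzero(mask&(depth>0)); d=depth[v,u]
    c=np.c_[(u-K[0,2])/K[0,0]*d, -(v-K[1,2])/K[1,1]*d, -d]
    return R.from_quat(P["orientation"]).apply(c)+np.array(P["xyz"])
E
python3 - <<'E'
from h import *
o=bot.get_obs(); print(o)
for cam in("top","scene"):
    im,d=bot.camera(cam); cv2.imwrite(f"pics/{cam}0.png",im[:,:,::-1])
    print(cam,bot.camera_params(cam))
    for n in("phone","stop","flux","spool","dish"):
        for r in bot.regions_of(cam,n)[:2]:
            p=pts(cam,r["region"],d)
            if len(p)<5: continue
            rect=cv2.minAreaRect(p[:,:2].astype(np.float32))
            print(n,round(r["conf"],2),np.round(r["centre"]),len(p),np.round(np.median(p,0),1),np.round(np.percentile(p[:,2],[5,95]),1),np.round(rect[0],1),np.round(rect[1],1),round(rect[2],1))
E
```

```text
pics
{'time_s': 0.0, 'q': array([-1.51448579e+00,  5.28422008e-01,  1.43391671e+00,  1.19077892e-05,
        1.18135369e+00, -1.78523110e-01]), 'dq': array([-0.00089776,  0.00104671,  0.00097011, -0.00088985,  0.00028355,
       -0.00045944]), 'joint_efforts': array([-1.15750994e-03, -4.42349374e+01, -1.78025490e+01, -2.80036629e-04,
        8.49187811e-03, -1.35878705e-05]), 'tcp_pos': array([ 145.40093266, -607.08075203,  210.1561842 ]), 'tcp_rot': array([ 9.93114279e-01,  1.17144894e-01,  6.96096399e-05, -1.04758212e-03]), 'ft_force': array([ 0.73612107,  0.40820169, -0.56242176]), 'torque': array([-0.00201123,  0.0253406 ,  0.02109519]), 'gripper_force': 0.0, 'width': 1.0005888936674692}
top {'K': array([[445.87247495,   0.        , 322.63098164],
       [  0.        , 445.87247495, 239.59265792],
       [  0.        ,   0.        ,   1.        ]]), 'xyz': array([518.17653629,  78.03825307, 982.76480847]), 'orientation': array([ 0.01797964, -0.00919393, -0.70016995,  0.71369059])}
phone 0.59 [427. 254.] 2236 [ 532.6 -134.1   11.4] [ 8.2 14.3] [ 532.9 -133.5] [146.9  73.3] 89.7
st
[... 817 characters left out ...]
]), 'xyz': array([1181.77311706, -154.59082052,  987.33328006]), 'orientation': array([0.25561909, 0.1777905 , 0.53600657, 0.78469508])}
phone 0.9 [208. 289.] 2575 [ 536.8 -133.1   11.1] [ 7.7 14.4] [ 531.1 -131.3] [ 80.6 145.3] 0.5
phone 0.18 [222. 341.] 3111 [ 656.7 -144.9    9. ] [ 3.9 37.5] [ 650.3 -145.7] [206.5  56.7] 72.9
stop 0.62 [226. 341.] 2991 [ 656.9 -143.1    9.1] [ 4.6 37.6] [ 651.1 -142.8] [200.4  56.6] 73.0
flux 0.96 [328. 250.] 419 [553.6  87.4  48.3] [13.7 77.3] [533.   97.6] [30.6 65.2] 62.5
spool 0.8 [106. 320.] 976 [ 548.2 -322.3   40.6] [ 4.7 44.1] [ 532.1 -330.2] [75.4 51.7] 37.7
dish 0.82 [326. 309.] 1044 [658.7  46.3  16. ] [ 7.2 25.5] [664.3  44.1] [69.6 68.5] 42.9
```

View pics/top0.png

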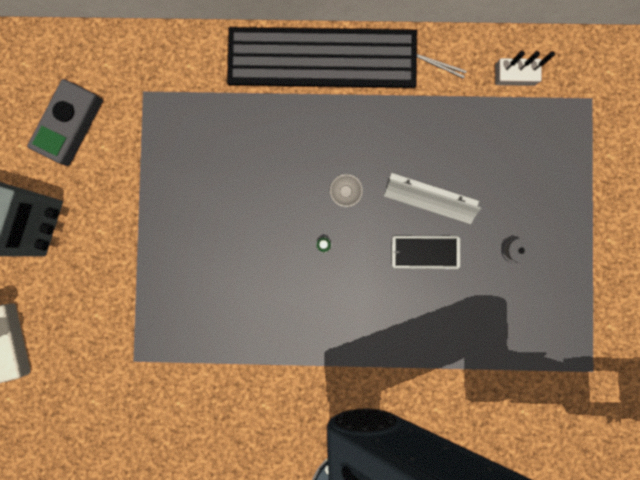

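View pics/scene0.png

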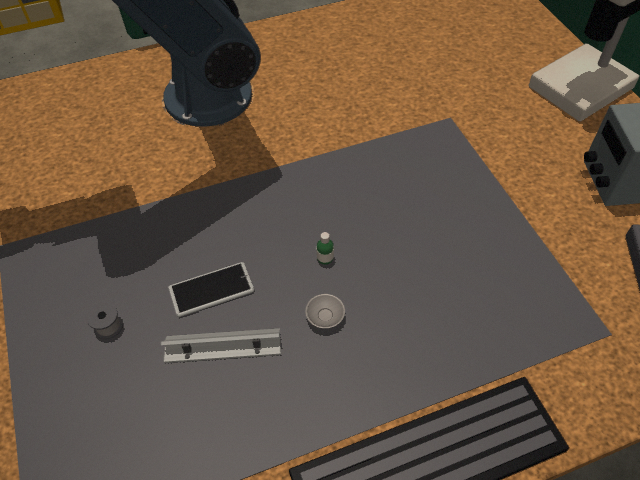

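The top view shows the phone at about (427,252) and the stop at (433,198), turned about 16.5° clockwise. The bystanders are all clear, and the networks agree with the picture. Next I refine the stop frame and compute the moves.

```bash
cat >> h.py <<'E'
YAW=np.deg2rad(-16.5); FOOT=np.array([625,-138.5])
XS=np.array([np.cos(YAW),np.sin(YAW)]); YS=np.array([-XS[1],XS[0]])
def s2w(x,y,z): return np.r_[FOOT+x*XS+y*YS,z]
def w2s(p): p=np.atleast_2d(p); d=p[:,:2]-FOOT; return np.c_[d@XS,d@YS,p[:,2]]
def tool(target, yaw=YAW):
    o=bot.get_obs(); r=R.from_quat(o["tcp_rot"])
    tr=R.from_euler("z",yaw)*R.from_euler("x",np.pi)
    return np.round(r.inv().apply(target-o["tcp_pos"])/500,4), np.round((r.inv()*tr).as_rotvec()/np.pi,4)
E
python3 - <<'E'
from h import *
for cam in("top","scene"):
    im,d=bot.camera(cam); r=bot.regions_of(cam,"stop")[0]
    p=pts(cam,r["region"],d)
    t=p[p[:,2]>33]; l=cv2.fitLine(t[:,:2].astype(np.float32),cv2.DIST_HUBER,0,.01,.01).ravel()
    s=w2s(p)
    print(cam,"yaw",np.degrees(np.arctan2(l[1],l[0]))%180-90,"ridge x",np.percentile(w2s(t)[:,0],[5,50,95]),"x",np.percentile(s[:,0],[1,99]),"y",np.percentile(s[:,1],[1,99]),"zmax",np.percentile(p[:,2],99))
    for a in range(-6,60,6):
        m=abs(s[:,0]-a)<3
        if m.sum()>20: print(a,round(np.median(s[m,2]),1),end="; ")
    print()
print(tool(s2w(-165,-18,100)), tool(s2w(-165,-18,150)))
E
```

```text
top yaw -17.002426 ridge x [27.46984333 31.23897719 35.61018164] x [ 1.16647187 52.65587203] y [-96.28199791 100.06262623] zmax 39.608312611647214
0 3.6; 6 6.1; 12 11.3; 18 17.8; 24 26.1; 30 36.2; 36 36.0; 42 8.6; 48 8.6; 54 8.2; 
scene yaw -16.9141 ridge x [29.47105156 32.54167421 36.66766167] x [ 0.63247635 53.83278197] y [-93.58731516 101.25999424] zmax 39.63187595670662
0 3.2; 6 7.0; 12 11.7; 18 17.1; 24 8.2; 30 11.0; 36 10.4; 42 8.9; 48 8.2; 54 6.9; 
(array([ 0.8473, -0.8233,  0.2222]), array([ 0.    , -0.    ,  0.1664])) (array([ 0.8473, -0.8233,  0.1222]), array([ 0.    , -0.    ,  0.1664]))
```

>>> drive_tool([
  [0,[0.85,-0.82,0.1],[0,0,0.168]],
  [0,[0.85,-0.82,0.1],[0,0,0.168]],
  [0,[0.85,-0.82,0.1],[0,0,0.168]],
  [0,[0.85,-0.82,0.1],[0,0,0.168]],
  [0,[0.85,-0.82,0.1],[0,0,0.168]],
  [0,[0.85,-0.82,0.1],[0,0,0.168]],
  [0,[0.85,-0.82,0.1],[0,0,0.168]],
  [0,[0.85,-0.82,0.1],[0,0,0.168]],
  [0,[0.85,-0.82,0.1],[0,0,0.168]],
  [0,[0.85,-0.82,0.1],[0,0,0.168]],
])

```text
time_s: 2.05
tcp_pos: [464.6, -107.5, 161.1]
tcp_rot: [0.99, -0.144, 0.0, -0.0]
ft_force: [-0.4, -0.4, 0.5]
width: 1.002
gripper_force: 0.0
```

```bash
sed -i 's/deg2rad(-16.5)/deg2rad(-16.9)/' h.py; python3 - <<'E'
from h import *
print(w2s(bot.get_obs()["tcp_pos"]),bot.get_obs()["time_s"],tool(s2w(-165,-18,-6)))
E
```

```text
[[-162.51957529  -16.97227893  161.11902196]] 2.05 (array([-0.0051,  0.0021,  0.3342]), array([-0.0001, -0.0001,  0.0017]))
```

>>> drive_tool([
  [0,[-0.005,0,0.12],[0,0,0]],
  [0,[-0.005,0,0.24],[0,0,0]],
  [0,[-0.005,0,0.32],[0,0,0]],
  [0,[-0.005,0,0.334],[0,0,0]],
  [0,[-0.005,0,0.338],[0,0,0]],
  [0,[-0.005,0,0.338],[0,0,0]],
])

```text
time_s: 2.8
tcp_pos: [462.1, -110.1, -6.5]
tcp_rot: [0.989, -0.146, 0.001, 0.0]
ft_force: [-0.5, 0.2, 0.5]
width: 1.002
gripper_force: 0.0
```

```bash
python3 - <<'E'
from h import *
print(w2s(bot.get_obs()["tcp_pos"]))
im,d=bot.camera("scene"); cv2.imwrite("pics/s1.png",cv2.resize(im[200:380,90:330,::-1],(800,600)))
p=pts("scene",np.ones(d.shape,bool),d); s=w2s(p)
E
```

```text
[[-164.10569056  -20.14518711   -6.48759941]]
```

View pics/s1.png

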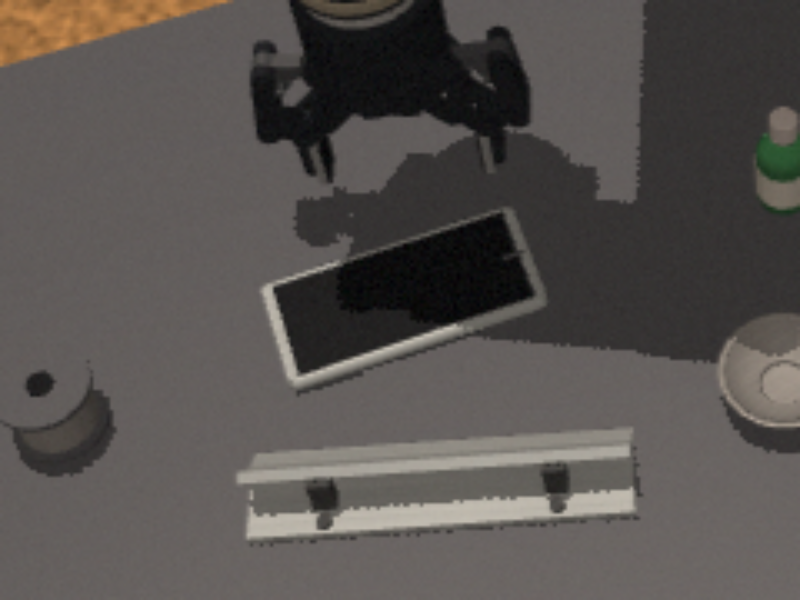

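The fingers are down at about (325,175) and (495,160) in the crop, just behind the phone at (405,300) and clear of everything else. Starting the push.

>>> drive_tool([
  [0,[0.01,0,0.004],[0,0,0]],
  [0,[0.02,0,0.004],[0,0,0]],
  [0,[0.03,0,0.004],[0,0,0]],
  [0,[0.04,0,0.004],[0,0,0]],
  [0,[0.05,0,0.004],[0,0,0]],
  [0,[0.06,0,0.004],[0,0,0]],
  [0,[0.07,0,0.004],[0,0,0]],
  [0,[0.08,0,0.004],[0,0,0]],
  [0,[0.09,0,0.004],[0,0,0]],
  [0,[0.1,0,0.004],[0,0,0]],
])

```text
time_s: 4.1
tcp_pos: [509.1, -124.0, -9.9]
tcp_rot: [0.989, -0.146, -0.0, -0.0]
ft_force: [-0.2, 1.1, 0.4]
width: 1.001
gripper_force: 0.0
```

```bash
cat >> h.py <<'E'
def phone(name):
    print("tcp",w2s(bot.get_obs()["tcp_pos"]).round(1),tool(s2w(0,0,0))[1])
    for cam in("scene","top"):
        im,d=bot.camera(cam)
        if cam=="scene": cv2.imwrite(f"pics/{name}.png",cv2.resize(im[200:380,90:330,::-1],(800,600)))
        for r in bot.regions_of(cam,"phone")[:1]:
            p=w2s(pts(cam,r["region"],d)); q=cv2.minAreaRect(p[:,:2].astype(np.float32))
            print(cam,round(r["conf"],2),np.round(q[0]),np.round(q[1]),round(q[2],1),"x,z pct",np.percentile(p[:,0],[2,50,98]).round(1),np.percentile(p[:,2],[2,50,98]).round(1))
            if len(p)>50: print(" normal",np.linalg.svd((p-p.mean(0))[::3])[2][2].round(2))
E
python3 -c "
from h import *
phone('s2')"
```

```text
tcp [[-115.1  -19.8   -9.9]] [-0.      0.      0.0006]
scene 0.77 [-91. -20.] [ 82. 148.] 18.1 x,z pct [-129.1  -84.8  -41.5] [ 4.7 11.1 15.3]
 normal [ 0.02 -0.    1.  ]
top 0.94 [-81.  17.] [28. 72.] 18.0 x,z pct [-94.3 -79.4 -60.1] [ 8.  11.7 15.4]
 normal [-0.93 -0.27 -0.24]
```

View pics/s2.png

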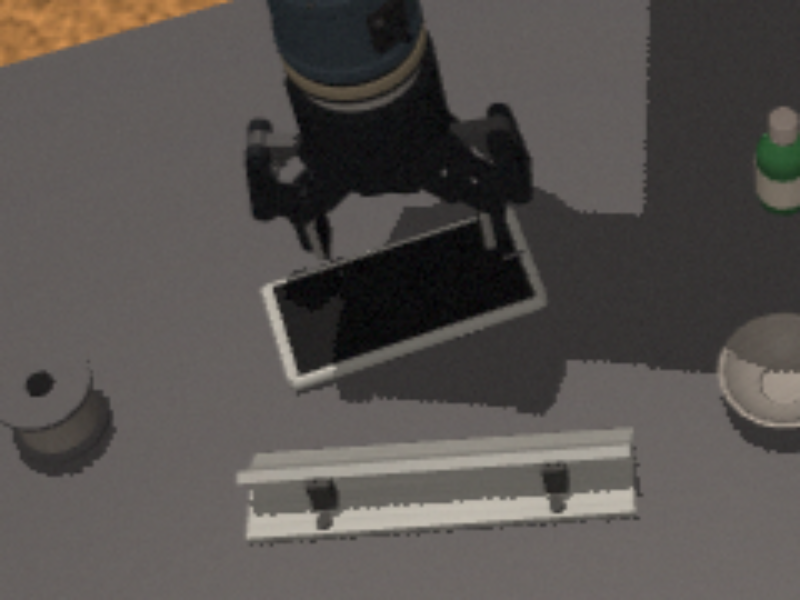

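The fingertips at (320,245) and (490,240) passed over the phone without moving it, so the open tips sit higher than I assumed. I'll back off and measure their height.

>>> drive_tool([
  [0,[-0.04,0,0],[0,0,0]],
  [0,[-0.1,0,0],[0,0,0]],
  [0,[-0.1,0,0],[0,0,0]],
  [0,[-0.1,0,0],[0,0,0]],
])

```text
time_s: 4.8
tcp_pos: [462.4, -110.2, -9.7]
tcp_rot: [0.989, -0.146, 0.001, 0.0]
ft_force: [0.4, -0.6, -0.4]
width: 0.999
gripper_force: 0.0
```

```bash
python3 - <<'E'
from h import *
o=bot.get_obs(); t=w2s(o["tcp_pos"])[0]; print(t)
for cam in("scene","wrist"):
    P=bot.camera_params(cam); im,d=bot.camera(cam)
    if cam=="wrist": cv2.imwrite("pics/w3.png",im[:,:,::-1])
    p=w2s(pts(cam,np.ones(d.shape,bool),d,P)); 
    for lo,hi in((-80,-25),(25,80)):
        yy=p[:,1]-t[1]; xx=p[:,0]-t[0]
        m=(yy>lo)&(yy<hi)&(abs(xx)<18)&(p[:,2]>5)
        q=p[m]
        for z in range(5,60,6):
            k=(q[:,2]>=z)&(q[:,2]<z+6)
            if k.sum()>3: print(cam,lo,z,k.sum(),"dx",np.percentile(q[k,0]-t[0],[5,95]).round(),"dy",np.percentile(q[k,1]-t[1],[5,95]).round())
E
```

```text
[-163.80273242  -20.17429324   -9.73449826]
scene -80 5 26 dx [-14.  15.] dy [-69. -26.]
scene -80 23 6 dx [-10.   8.] dy [-40. -39.]
scene -80 29 18 dx [-7. 12.] dy [-49. -39.]
scene -80 35 17 dx [-3. 12.] dy [-51. -39.]
scene -80 41 16 dx [-5. 12.] dy [-50. -39.]
scene -80 47 22 dx [-3. 12.] dy [-51. -39.]
scene -80 53 14 dx [ 1. 12.] dy [-51. -39.]
scene -80 59 11 dx [ 7. 13.] dy [-50. -40.]
scene 25 5 30 dx [-10.  15.] dy [28. 76.]
scene 25 29 11 dx [ 6. 12.] dy [48. 57.]
scene 25 35 19 dx [ 4. 13.] dy [48. 59.]
scene 25 41 16 dx [-3. 12.] dy [47. 60.]
scene 25 47 22 dx [ 5. 13.] dy [48. 58.]
scene 25 53 8 dx [ 6. 11.] dy [47. 59.]
scene 25 59 11 dx [ 6. 12.] dy [47. 61.]
wrist -80 23 160 dx [-9. 11.] dy [-44. -42.]
wrist -80 29 402 dx [-9. 11.] dy [-53. -42.]
wrist -80 35 497 dx [-9. 11.] dy [-54. -42.]
wrist -80 41 568 dx [-9. 11.] dy [-54. -42.]
wrist -80 47 640 dx [-8. 11.] dy [-54. -42.]
wrist -80 53 554 dx [-3. 11.] dy [-54. -42.]
wrist -80 59 559 dx [ 3. 12.] dy [-49. -42.]
wrist 25 23 164 dx [-9. 11.] dy [43. 46.]
wrist 25 29 403 dx [-9. 11.] dy [43. 54.]
wrist 25 35 500 dx [-9. 11.] dy [43. 56.]
wrist 25 41 562 dx [-9. 11.] dy [43. 56.]
wrist 25 47 653 dx [-9. 11.] dy [43. 56.]
wrist 25 53 533 dx [-3. 11.] dy [43. 55.]
wrist 25 59 569 dx [ 3. 12.] dy [43. 50.]
```

View pics/w3.png

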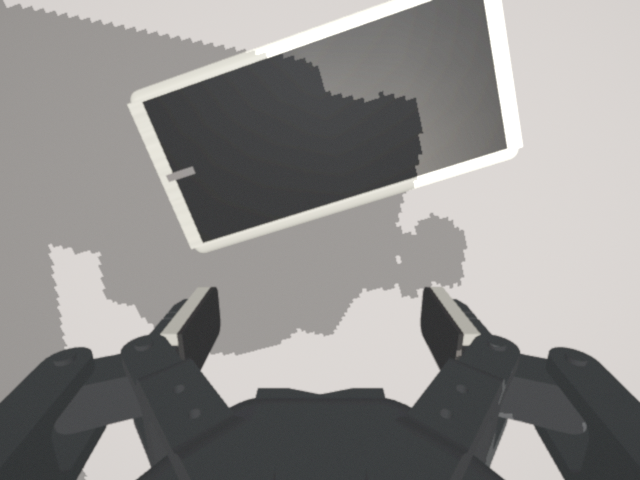

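The pads actually end about 35 mm behind the TCP when fully open, at (200,320) and (440,320) in the wrist view. I'll close them halfway and measure again.

>>> drive_tool([
  [0.5,[0,0,-0.06],[0,0,0]],
  [0.5,[0,0,-0.06],[0,0,0]],
  [0.5,[0,0,-0.06],[0,0,0]],
  [0.5,[0,0,-0.06],[0,0,0]],
  [0.5,[0,0,-0.06],[0,0,0]],
])

```text
time_s: 5.52
tcp_pos: [460.7, -109.3, 19.5]
tcp_rot: [0.989, -0.146, -0.001, -0.0]
ft_force: [-1.5, -0.8, 0.2]
width: 0.498
gripper_force: 0.0
```

```bash
cat > tips.py <<'E'
from h import *
o=bot.get_obs(); t=w2s(o["tcp_pos"])[0]; print(t,o["width"])
P=bot.camera_params("wrist"); im,d=bot.camera("wrist")
p=w2s(pts("wrist",np.ones(d.shape,bool),d,P))-t
m=(abs(p[:,1])<80)&(abs(p[:,0])<16)&(p[:,2]>-60)&(p[:,2]+t[2]>6); q=p[m]
for z in range(-20,70,5):
    k=(q[:,2]>=z)&(q[:,2]<z+5)
    if k.sum()>3: print("relz",z,k.sum(),"dx",np.percentile(q[k,0],[5,95]).round(),"dy",np.percentile(q[k,1],[2,98]).round())
E
python3 tips.py
```

```text
[-165.69489213  -19.86587379   19.54372926] 0.4983144058680828
relz 20 59 dx [-9.  6.] dy [-21.  22.]
relz 25 245 dx [-9. 11.] dy [-27.  28.]
relz 30 440 dx [-9. 11.] dy [-33.  34.]
relz 35 517 dx [-9. 11.] dy [-34.  35.]
relz 40 560 dx [-8. 11.] dy [-33.  35.]
relz 45 619 dx [-8. 11.] dy [-33.  35.]
relz 50 644 dx [-8. 11.] dy [-33.  35.]
relz 55 709 dx [-10.  11.] dy [-26.  28.]
relz 60 878 dx [-7. 12.] dy [-33.  34.]
relz 65 1114 dx [ 6. 13.] dy [-46.  47.]
```

>>> drive_tool([
  [0.5,[0,0,0.03],[0,0,0]],
  [0.5,[0,0,0.05],[0,0,0]],
  [0.5,[0,0,0.06],[0,0,0]],
  [0.5,[0,0,0.068],[0,0,0]],
  [0.5,[0,0,0.068],[0,0,0]],
])

```text
time_s: 6.2
tcp_pos: [460.9, -109.4, -14.2]
tcp_rot: [0.989, -0.146, -0.0, -0.0]
ft_force: [0.4, 0.0, 0.3]
width: 0.502
gripper_force: 0.0
```

```bash
python3 tips.py|head -4; python3 -c "
from h import *
im,d=bot.camera('scene'); cv2.imwrite('pics/s4.png',cv2.resize(im[200:320,140:300,::-1],(800,600)))"
```

```text
[-165.49420162  -19.8875937   -14.18283341] 0.5022458595079368
relz 20 57 dx [-9.  6.] dy [-21.  22.]
relz 25 249 dx [-8. 11.] dy [-26.  29.]
relz 30 449 dx [-9. 11.] dy [-33.  34.]
```

View pics/s4.png

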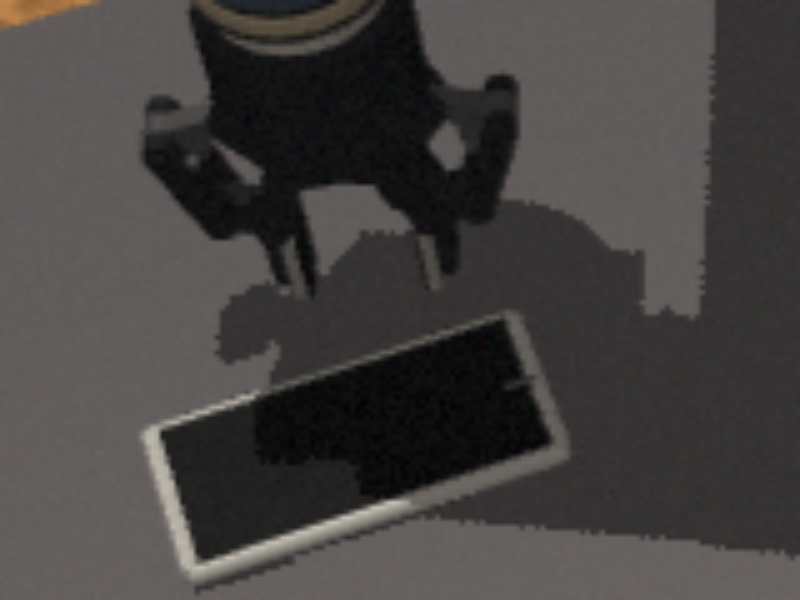

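The tips at (300,285) and (432,285) are low, just behind the phone, with no contact. I'll go 3 mm lower and push.

>>> drive_tool([
  [0.5,[0.01,0,0.006],[0,0,0]],
  [0.5,[0.02,0,0.006],[0,0,0]],
  [0.5,[0.03,0,0.006],[0,0,0]],
  [0.5,[0.04,0,0.006],[0,0,0]],
  [0.5,[0.05,0,0.006],[0,0,0]],
  [0.5,[0.06,0,0.006],[0,0,0]],
  [0.5,[0.07,0,0.006],[0,0,0]],
])

```text
time_s: 7.18
tcp_pos: [494.6, -119.5, -16.9]
tcp_rot: [0.989, -0.146, -0.0, -0.0]
ft_force: [-1.8, -0.1, 0.9]
width: 0.497
gripper_force: 0.5
```

```bash
python3 -c "
from h import *
phone('s5')"
```

```text
tcp [[-130.3  -19.8  -16.9]] [-0.      0.0001  0.0006]
scene 0.96 [-78. -24.] [ 82. 148.] 11.3 x,z pct [-114.8  -72.4  -32.8] [ 4.8 11.2 15.1]
 normal [0.01 0.   1.  ]
top 0.78 [-63. -27.] [ 54. 152.] 12.0 x,z pct [-94.4 -59.6 -30.8] [ 3.7 11.3 16. ]
 normal [-0.95 -0.3  -0.06]
```

>>> drive_tool([
  [0.5,[0.01,0,0],[0,0,0]],
  [0.5,[0.02,0,0],[0,0,0]],
  [0.5,[0.03,0,0],[0,0,0]],
  [0.5,[0.04,0,0],[0,0,0]],
  [0.5,[0.05,0,0],[0,0,0]],
  [0.5,[0.06,0,0],[0,0,0]],
])

```text
time_s: 8.12
tcp_pos: [523.5, -128.3, -16.9]
tcp_rot: [0.989, -0.146, -0.0, -0.0]
ft_force: [-1.2, 0.9, 0.1]
width: 0.501
gripper_force: 0.7
```

```bash
python3 -c "
from h import *
phone('s6')"
```

```text
tcp [[-100.1  -19.8  -16.9]] [-0.      0.      0.0006]
scene 0.87 [-56. -31.] [ 81. 146.] 0.4 x,z pct [-86.4 -50.2 -18.2] [ 7.  11.2 15. ]
 normal [-0. -0.  1.]
top 0.74 [-53.  15.] [58. 76.] 82.4 x,z pct [-77.4 -46.  -18.7] [ 7.6 11.5 15.6]
 normal [ 0.11 -0.11  0.99]
```

View pics/s6.png

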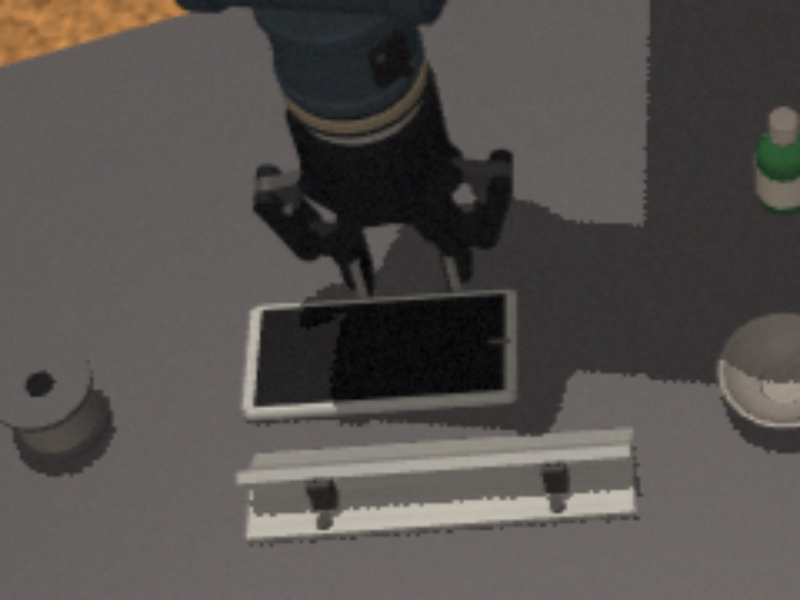

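The phone is now square to the stop, at (380,350) in the crop, with its centre at y=-31 in the stop frame. I'll centre the fingers on it and push up the slope.

>>> drive_tool([
  [0.5,[-0.012,0,0],[0,0,0]],
  [0.5,[-0.012,0.022,0],[0,0,0]],
  [0.5,[0,0.022,0],[0,0,0]],
  [0.5,[0.014,0.022,0],[0,0,0]],
  [0.5,[0.028,0.022,0],[0,0,0]],
  [0.5,[0.042,0.022,0],[0,0,0]],
  [0.5,[0.056,0.022,0],[0,0,0]],
  [0.5,[0.07,0.022,0],[0,0,0]],
  [0.5,[0.084,0.022,0],[0,0,0]],
])

```text
time_s: 9.45
tcp_pos: [560.0, -150.6, -17.3]
tcp_rot: [0.989, -0.146, -0.001, -0.0]
ft_force: [-2.4, 0.3, -1.2]
width: 0.499
gripper_force: 1.3
```

```bash
python3 -c "
from h import *
phone('s7')"
```

```text
tcp [[-58.6 -30.5 -17.3]] [-0.0001  0.0005  0.0007]
top 0.75 [-13.   9.] [67. 75.] 89.2 x,z pct [-43.   -6.6  21.3] [ 9.8 23.1 32.8]
 normal [-0.75 -0.57  0.35]
```

Climbing well with only about 2.5 N of force. Continuing to home.

>>> drive_tool([
  [0.5,[0.01,0,0],[0,0,0]],
  [0.5,[0.02,0,0],[0,0,0]],
  [0.5,[0.03,0,0],[0,0,0]],
  [0.5,[0.04,0,0],[0,0,0]],
  [0.5,[0.05,0,0],[0,0,0]],
  [0.5,[0.058,0,0],[0,0,0]],
])

```text
time_s: 10.4
tcp_pos: [589.0, -159.7, -16.7]
tcp_rot: [0.989, -0.146, 0.001, 0.0]
ft_force: [-2.3, 0.1, -0.6]
width: 0.502
gripper_force: 0.8
```

```bash
python3 -c "
from h import *
phone('s8')"
```

```text
tcp [[-28.3 -30.8 -16.7]] [ 0.0001 -0.0004  0.0006]
scene 0.85 [ 12. -33.] [152.  58.] 89.2 x,z pct [-12.2  18.5  38.7] [13.7 40.6 54.5]
 normal [-0.63 -0.01  0.78]
top 0.68 [10. 12.] [80. 60.] 1.6 x,z pct [-18.6  15.5  39.6] [  6.1  37.6 107.3]
 normal [-0.78 -0.62 -0.  ]
```

View pics/s8.png

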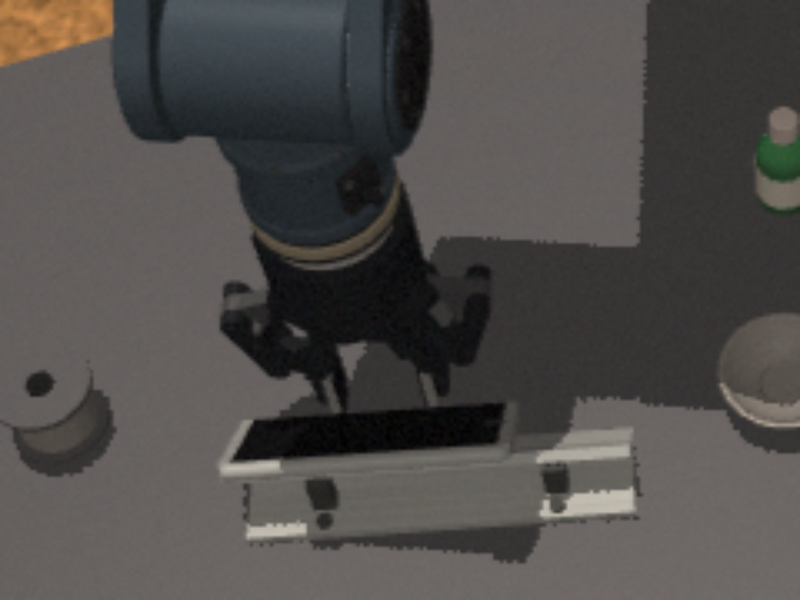

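The phone is at about 39° on the stop, square to it (crop (370,435)). About 10 mm remains.

>>> drive_tool([
  [0.5,[0.006,0,0],[0,0,0]],
  [0.5,[0.011,0,0],[0,0,0]],
  [0.5,[0.015,0,0],[0,0,0]],
  [0.5,[0.018,0,0],[0,0,0]],
])

```text
time_s: 11.1
tcp_pos: [596.8, -161.9, -17.0]
tcp_rot: [0.989, -0.146, 0.0, -0.0]
ft_force: [-1.7, 0.6, -0.2]
width: 0.504
gripper_force: 0.8
```

```bash
python3 -c "
from h import *
phone('s9')"
```

```text
tcp [[-20.2 -30.6 -17. ]] [-0.     -0.      0.0006]
scene 0.98 [ 16. -33.] [ 58. 154.] 0.3 x,z pct [-7.  26.5 42.6] [10.9 48.2 60.1]
 normal [ 0.71 -0.   -0.71]
top 0.76 [ 8. 13.] [66. 58.] 3.0 x,z pct [-5.8 21.4 39.6] [12.9 42.  60.4]
 normal [-0.94 -0.35 -0.  ]
```

>>> drive_tool([
  [0.5,[0.003,0,0],[0,0,0]],
  [0.5,[0.005,0,0],[0,0,0]],
  [0.5,[0.006,0,0],[0,0,0]],
  [0.5,[0.006,0,0],[0,0,0]],
])

```text
time_s: 11.8
tcp_pos: [599.5, -162.8, -16.9]
tcp_rot: [0.989, -0.146, 0.0, -0.0]
ft_force: [-1.4, 0.3, -0.8]
width: 0.501
gripper_force: 0.7
```

```bash
python3 -c "
from h import *
phone('s10')"
```

```text
tcp [[-17.3 -30.6 -16.9]] [-0.     -0.      0.0006]
scene 0.59 [ 16. -29.] [ 56. 147.] 0.5 x,z pct [-4.1 30.3 43. ] [11. 53. 62.]
 normal [ 0.73 -0.   -0.68]
top 0.96 [ 9. 13.] [64. 57.] 1.7 x,z pct [-3.  22.7 40.5] [12.4 43.7 62.3]
 normal [-0.94 -0.34 -0.  ]
```

>>> drive_tool([
  [0.5,[0.003,0,0],[0,0,0]],
  [0.5,[0.005,0,0],[0,0,0]],
  [0.5,[0.005,0,0],[0,0,0]],
])

```text
time_s: 12.38
tcp_pos: [600.3, -162.9, -17.0]
tcp_rot: [0.989, -0.146, -0.002, -0.0]
ft_force: [-4.7, 0.2, 1.7]
width: 0.5
gripper_force: 2.8
```

```bash
python3 -c "
from h import *
phone('s11')"
```

```text
tcp [[-16.6 -30.6 -17. ]] [-0.0001  0.0012  0.0007]
scene 0.55 [ 17. -29.] [144.  56.] 89.3 x,z pct [-3.3 31.8 43.3] [12.  54.1 62.4]
 normal [ 0.73 -0.   -0.68]
top 0.55 [18. 13.] [78. 58.] 3.4 x,z pct [-3.9 23.7 43.2] [ 8.3 44.8 96.9]
 normal [-0.9  -0.44  0.03]
```

Force is rising, so it is home at about 48°. Retreating up.

>>> drive_tool([
  [0.5,[-0.03,0,0],[0,0,0]],
  [0.5,[-0.08,0,0],[0,0,0]],
  [0.5,[-0.08,0,-0.1],[0,0,0]],
  [0.5,[-0.08,0,-0.2],[0,0,0]],
  [0.5,[-0.08,0,-0.32],[0,0,0]],
  [0.5,[-0.04,0,-0.32],[0,0,0]],
  [0.5,[0.08,0,-0.32],[0,0,0]],
  [0.5,[0.19,0,-0.32],[0,0,0]],
  [0.5,[0.21,0,-0.32],[0,0,0]],
  [0.5,[0.21,0,-0.32],[0,0,0]],
])

```text
time_s: 13.82
tcp_pos: [702.9, -193.9, 142.8]
tcp_rot: [0.989, -0.146, 0.0, 0.0]
ft_force: [0.2, 0.3, -1.2]
width: 0.503
gripper_force: 0.0
```

```bash
python3 -c "
from h import *
phone('s12')"
```

```text
tcp [[ 90.6 -30.4 142.8]] [ 0.     -0.0002  0.0007]
scene 0.73 [ 46. -31.] [146. 110.] 87.2 x,z pct [-3.  34.2 43.5] [11.8 55.1 63.1]
 normal [-0.79  0.    0.62]
top 0.86 [ 14. -14.] [106. 168.] 24.6 x,z pct [-4.6 17.8 41.5] [ 7.8 37.1 61.4]
 normal [-1.    0.02  0.02]
```

View pics/s12.png

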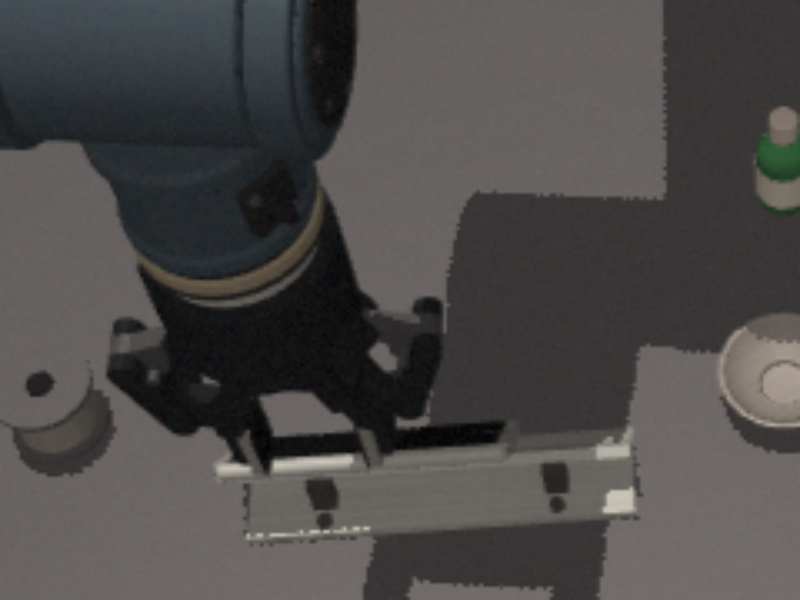

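The phone still leans on the stop (crop (370,440)) and the hand is above and behind it. Descending behind.

>>> drive_tool([
  [0.5,[0,0,0.1],[0,0,0]],
  [0.5,[0,0,0.2],[0,0,0]],
  [0.5,[0,0,0.234],[0,0,0]],
  [0.5,[-0.02,0,0.234],[0,0,0]],
  [0.5,[-0.035,0,0.234],[0,0,0]],
  [0.5,[-0.035,0,0.234],[0,0,0]],
])

```text
time_s: 14.78
tcp_pos: [686.2, -189.0, 28.5]
tcp_rot: [0.989, -0.146, 0.001, 0.0]
ft_force: [0.7, -0.4, -0.1]
width: 0.5
gripper_force: 0.0
```

```bash
python3 tips.py | head -5; python3 -c "
from h import *
phone('s13')"
```

```text
[ 73.20853505 -30.48986392  28.54372247] 0.5000528110990348
relz 20 53 dx [-9.  6.] dy [-21.  22.]
relz 25 251 dx [-9. 11.] dy [-27.  28.]
relz 30 445 dx [-9. 11.] dy [-33.  34.]
relz 35 517 dx [-9. 11.] dy [-34.  35.]
tcp [[ 73.6 -30.6  28.4]] [ 0.0001 -0.0011  0.0006]
scene 0.61 [37. 20.] [46. 97.] 89.2 x,z pct [-6.8 29.7 83.2] [  5.2  51.7 150.1]
 normal [-0.84 -0.03  0.54]
top 0.88 [ 8. 10.] [ 95. 127.] 28.3 x,z pct [-5.3 15.7 41.3] [ 5.9 34.5 61.8]
 normal [-0.99  0.14  0.06]
```

View pics/s13.png

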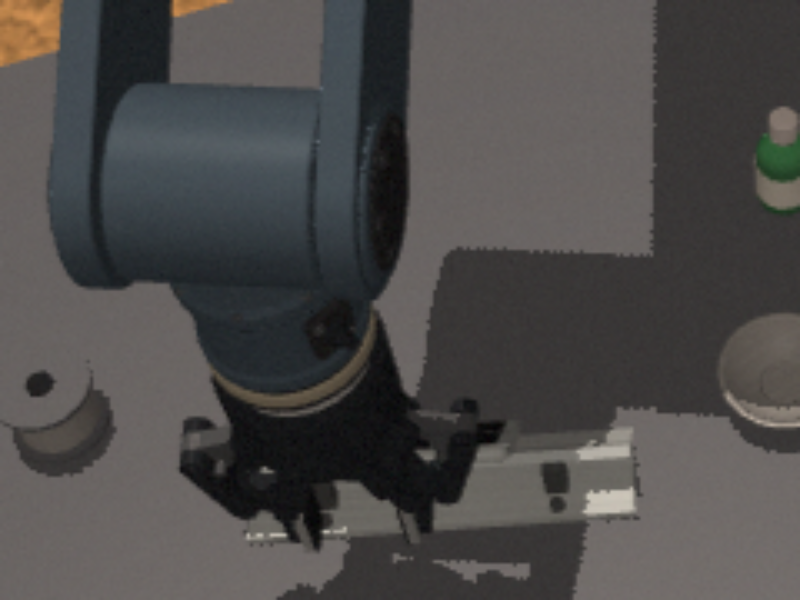

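Fingers are behind the stop at (310,540) and (415,535) in the crop, at phone-edge height. Pushing back over.

>>> drive_tool([
  [0.5,[-0.02,0,0.006],[0,0,0]],
  [0.5,[-0.04,0,0.006],[0,0,0]],
  [0.5,[-0.055,0,0.006],[0,0,0]],
  [0.5,[-0.07,0,0.006],[0,0,0]],
  [0.5,[-0.085,0,0.006],[0,0,0]],
  [0.5,[-0.1,0,0.006],[0,0,0]],
])

```text
time_s: 15.78
tcp_pos: [637.0, -174.1, 23.0]
tcp_rot: [0.989, -0.146, -0.0, -0.0]
ft_force: [0.9, -0.0, -0.6]
width: 0.499
gripper_force: 0.1
```

```bash
python3 -c "
from h import *
phone('s14')"
```

```text
tcp [[ 21.9 -30.5  23. ]] [-0.      0.0002  0.0006]
scene 0.73 [ 14. -39.] [164.  55.] 84.2 x,z pct [-1.9  5.9 34.9] [  3.6  39.2 114.5]
 normal [ 0.97  0.   -0.24]
top 0.92 [6. 1.] [80. 29.] 89.6 x,z pct [-7.4 -0.7 10. ] [12.6 52.7 75.2]
 normal [-0.98  0.02  0.2 ]
```

>>> drive_tool([
  [0.5,[-0.01,0,0],[0,0,0]],
  [0.5,[-0.02,0,0],[0,0,0]],
  [0.5,[-0.03,0,0],[0,0,0]],
  [0.5,[-0.04,0,0],[0,0,0]],
  [0.5,[-0.05,0,0],[0,0,0]],
  [0.5,[-0.05,0,0],[0,0,0]],
  [0.5,[-0.05,0,0],[0,0,0]],
])

```text
time_s: 16.85
tcp_pos: [614.1, -167.2, 23.2]
tcp_rot: [0.989, -0.146, 0.0, 0.0]
ft_force: [1.0, -0.1, -0.4]
width: 0.501
gripper_force: 0.0
```

```bash
python3 -c "
from h import *
phone('s15')"
```

```text
tcp [[ -2.1 -30.6  23.2]] [ 0.     -0.0002  0.0006]
scene 0.67 [-16. 185.] [71. 71.] 83.8 x,z pct [-48.6 -21.9  14.9] [ 5.2 16.2 26.9]
 normal [-0.01 -0.   -1.  ]
top 0.91 [-65.  48.] [ 92. 199.] 20.0 x,z pct [-81.4 -47.6 -13.1] [ 5.8 11.2 15.1]
 normal [-0.01  0.    1.  ]
```

View pics/s15.png

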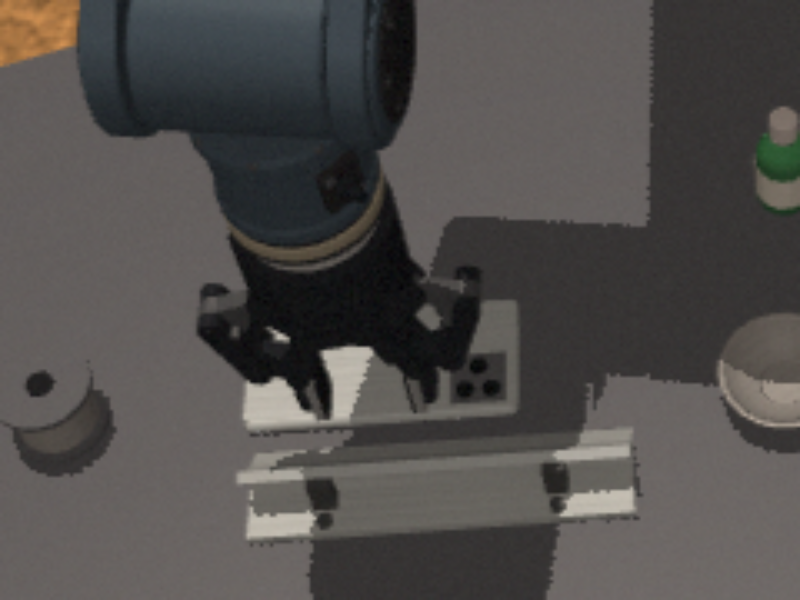

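The phone lies back up (camera patch at (478,378) in the crop), flat, with x from about -83 to -12 in front of the stop. Lifting clear and checking.

>>> drive_tool([
  [0.5,[0,0,-0.1],[0,0,0]],
  [0.5,[0,0,-0.2],[0,0,0]],
  [0.5,[0,0,-0.25],[0,0,0]],
  [0.5,[0,0,-0.25],[0,0,0]],
  [0.5,[0,0,-0.25],[0,0,0]],
])

```text
time_s: 17.68
tcp_pos: [613.0, -166.7, 146.9]
tcp_rot: [0.989, -0.146, -0.001, -0.0]
ft_force: [-0.4, -0.7, 0.0]
width: 0.499
gripper_force: 0.0
```

```bash
python3 - <<'E'
from h import *
phone("s16")
for n in("flux","spool","dish"):
    im,d=bot.camera("scene"); r=bot.regions_of("scene",n)[0]
    print(n,np.median(pts("scene",r["region"],d),0).round(1))
print(bot.hand_in(), bot.get_obs()["time_s"])
E
```

```text
tcp [[ -3.3 -30.5 146.9]] [-0.0001  0.0007  0.0006]
scene 0.64 [-48. -31.] [149.  79.] 89.6 x,z pct [-79.6 -43.4 -10.6] [ 6.8 11.1 14.9]
 normal [-0. -0.  1.]
top 0.67 [-61. -21.] [100. 130.] 0.8 x,z pct [-80.7 -47.1 -12.8] [ 7.1 11.3 14.8]
 normal [ 0.01  0.   -1.  ]
flux [553.5  87.   48.1]
spool [ 548.4 -321.6   40.7]
dish [657.1  46.6  15.4]
the job is handed in; nothing more can be done
the job is handed in; nothing more can be done
```

The phone is turned over and lies flat, screen down, in front of the stop; bottle, spool and dish have not moved, the arm is clear, and the job is handed in at about 18 s (no verdict was reported back).

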